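# Lock the slide case

## Task

Lock the specimen-slide case: with the fingertips, push the white peg sideways to turn the red slotted disc until its slot lines up with the steel bar, then push the bar by its blue stud through the slot until it is fully home in the keeper on the far side of the disc. Push gently, grip and lift nothing, and leave the things standing on and around the case where they are.

Things in the scene. Friction and masses are not known exactly. Their poses are not given: they have to be found in the camera images.
- case: Fixed grey case, 80 mm high, with a black two-leaf lid; its lock lies along the middle of the lid. Origin: on the table under the red disc's axis; x axis: the direction in which the bar is pushed home; z up. The case spans x = -256 to 168 mm, y = -102 to 102 mm. Case and guides are rigid.
- barrel_end (a point): Middle of the top of the aluminium barrel (the bar's guide) at its end next to the disc, x = -47 mm in the case's frame, 98.5 mm above the table (its top). The barrel runs back along the case's x axis to x = -235 mm, is 40 mm wide, and has an open slit along its top for the stud.
- disc: Flat red disc, 84 mm in diameter, turning about the vertical through the case's origin. Origin: on the axis, 80 mm above the table; upper face at 97 mm. Its x axis runs along its slot, an open groove right across, 24 mm wide, 30 mm at the mouths. Lined up when this x axis is parallel to the case's, either way round. Friction (0.05 N m, about 2 N at the peg) keeps it where it is left.
- peg_top (a point): Centre of the top of the white peg on the disc, 133 mm above the table. Upright, 12 mm in diameter, 36 mm tall above the disc's upper face, 28 mm from the axis on the disc's +y side (square to the slot). Disc's turn from the case, counter-clockwise from above: starts at 0.55 to 2.6 rad, lined up at 0 and at pi, can go from -0.5 to 3.64.
- bar: Loose flat steel bar 150 x 18 x 10 mm, 0.18 to 0.29 kg, sliding along the case's x axis in the barrel against a few newtons of friction. Origin: centre of its underside, 84 mm above the table; x axis towards its nose, 75 mm ahead. At first the nose is 5 to 40 mm short of the disc; fully home the origin is at x = -7 mm in the case's frame.
- stud_top (a point): Centre of the top of the blue stud on the bar, 132 mm above the table: upright, 10 mm in diameter, 38 mm tall above the bar, 45 mm behind the bar's origin (120 mm behind its nose). It stands 33 mm above the barrel's top.
- keeper_stop (a point): Point on the solid end stop inside the keeper, at x = 68 mm in the case's frame, 89 mm above the table: where the middle of the bar's nose arrives when fully home. The keeper is a roofed aluminium block beyond the disc, x = 47 to 82 mm, 42 mm wide, top 99.5 mm above the table.
- lens: Bystander: metal objective lens, 24 mm in diameter, 40 mm tall, standing on the case lid. Origin: centre of its underside.
- dish: Bystander: flat closed glass dish, 60 mm in diameter, 14 mm high, on the case lid beside the keeper. Origin: centre of its underside.
- stain: Bystander: amber jar, 44 mm in diameter, 75 mm tall, on the table. Origin: centre of its underside.
- beaker: Bystander: glass beaker, 68 mm in diameter, 85 mm tall, on the table. Origin: centre of its underside.
- slidebox: Bystander: blue slide box, 90 x 100 x 33 mm, on the table. Origin: centre of its underside.
- weight: Bystander: brass weight, 40 mm in diameter, 30 mm tall, on the table. Origin: centre of its underside.
Things that resemble listed ones, but are neither listed nor needed, are in the scene too. Of the things shaped like the bar, the steel one is meant.

How it is judged:
On the way, in this order (a step that is already met when the one before it is completed fails the run):
1. the slot is lined up with the bar (within 0.15 rad, either way round) while the bar's nose is still outside the disc (angle between the x axis of disc and the x axis of case, either way round below 0.15 rad and x of bar in the frame of case below -0.112 m), for 0.2 s.
2. the bar has been pushed through the slot, its nose within 5 mm of the keeper's end stop (angle between the x axis of disc and the x axis of case, either way round below 0.15 rad and x of bar in the frame of case above -0.012 m), for 0.2 s.
At the end, for the whole second after the job is handed in: The bar lies flat in its track through the disc's slot, nose within 5 mm of the keeper's end stop, the slot within 0.15 rad of the bar's line, bar and disc at rest, and every bystander within 20 mm of where it stood (all of step 2 and z of bar in the frame of case below 0.092 m and linear speed of bar below 0.01 m/s and angular speed of disc below 0.05 rad/s and distance of each of lens, dish, stain, beaker, slidebox, weight from where it was at the start of the episode below 0.02 m); the robot touches nothing.
It fails at once if the bar is lifted or tipped out of its track (more than 8 mm or 0.2 rad) (z of bar in the frame of case above 0.092 m or angle between bar's own z axis and vertical above 0.2 rad).
It fails at once if the bar is gripped or rammed (more than 35 N from the fingers) (contact force between the fingers and bar above 35 N).
It fails at once if the disc is gripped or rammed (more than 35 N from the fingers) (contact force between the fingers and disc above 35 N).
It fails at once if a bystander is lifted, or moved more than 20 mm (distance of any of lens, dish, stain, beaker, slidebox, weight from where it was at the start of the episode above 0.02 m).
It also fails if it takes over 45 s, if anything falls off the work surface, if the arm or the gripper's body presses on something with over 40 N, if the wrist force passes 120 N, or if a joint passes its speed limit or range.

## Robot

A 6-joint arm with a two-finger parallel gripper is mounted at the origin on the work surface. World frame = base frame: x ahead of the robot, y to its left, z up, the work surface at z = 0. Lengths are in m, angles in rad, forces in N, time in s.
With the tool pointing down it reaches from about 0.35 to 0.775 m from the base axis. Payload 7.3 kg.
Tool frame: the origin (TCP) lies where the fingers leave the gripper's body, on its centre line; the fingertips stand 66 mm ahead of it and the grasp point (between the pads) lies tcp_to_grasp ahead of it (tcp_to_grasp is the distance from the TCP to the grasp point, in m); z points along the fingers, y is the line along which they close (so a half turn about z gives the same grasp; the last joint's range is limited). The gripper opens to 92 mm and grips with 3 to 60 N. Pads are 19 mm wide; open, the fingers measure 130 mm over their backs; the gripper's body (75 mm by 190 mm) begins 47 mm behind the grasp point.
Start: joints at [-1.407, 0.342, 1.524, -0, 1.275, -0.146], TCP at [0.16, -0.5, 0.292] pointing down, gripper open.
Joint ranges: [-2.53, 2.53], [-0.77, 2.02], [0.04, 2.7], [-1, 4.14], [0.28, 2.66], [-3.11, 3.11]. Speed limits (rad/s): [2.57, 2.57, 3.14, 3.14, 3.14, 3.14].

## Interface

Orientations are given as a rotation vector (axis times angle).
In Python, from workcell import * gives the robot as it stands.
- The arm moves only by the tool drive_tool, never from a script. Its argument "increments" is one flat list of numbers, 7 for each row, row after row: the shift along the world's x, y, z in mm, then the turn, a rotation vector about the world's x, y, z in degrees, then the finger opening in mm, from 0 to 91.8. A call has exactly 10 rows; each row is the pose to reach, as a shift and turn from the pose commanded when the call began; what a row does not reach only later rows make up. A row lasts 1/12 s, in which the tool goes at most 41.7 mm and 7.16 degrees, less where a joint would pass 70% of its speed; a pose out of reach is approached as far as the arm can. A call with a gripper value outside its range is refused whole. The fingers move at their own pace and stop on an object; the grip force is fixed at half the most. Time passes only in rows, so rows that repeat a pose let the fingers close, or fill a call up. It gives the time, the measured TCP pose, the force, the opening and the grip force at its end, in the units of the state.
- read_state(): the state, without advancing time (a new reading comes with each control period).
- camera(name): name is "scene" or "side" or "wrist"; returns (picture, depth): 400x640x3 uint8, red, green, blue; 400x640 float32, m along the optical axis (not along the pixel's ray), 0 where there is no reading.
- camera_model(name): a dict with "intrinsics" (3x3 intrinsics, pixels), "world_to_cam" (4x4, takes a point from world to camera coordinates); the wrist camera has in their place "tool_from_camera" (4x4, takes a point from camera to tool coordinates, whose origin is the TCP and whose axes are the flange's). Camera axes: x right, y down, z forward; pixel columns grow to the right and rows downward; lengths in m; the calibration is good to about 2 mm. A picture is of the moment at which its call begins: read the wrist's pose just before it. camera_model takes no time and is no camera call.
- close_job(): hands the job in; it is judged then, once.
Trained networks look in the newest picture that a camera, given by its name, has taken for a name from the list of things; names that differ only in an ending like _2 or _b are one class to them, and where a whole thing is asked for, a point or a joint stands for the part that bears it (a point fixed in the world has none). Each returns a list of dicts, best first, with "conf" (0 to 1); they miss things now and then, are a little off and sometimes report something else, mostly with a low value. They report only what shows in the picture. A call takes as long as a camera call. They do not tell look-alikes from the thing itself.
- look_for(camera, query): "rect" ([left, top, right, bottom] in pixels, round what is visible of it).
- regions_of(camera, query): "mask" (400x640 bool, what is visible of it) and "rect" ([left, top, right, bottom] in pixels, round what is visible of it).
The state is a dict: "clock": time; "joint_pos": joint angles; "dq": joint speeds; "tau": joint torques, N m; "eef_pos": TCP position; "tcp_rot": TCP orientation; "wrist_force": force on the tool from outside, world axes, zero at the start; "wrist_torque": the same for the moment, N m; "finger_gap": finger opening in m; "grasp_force": force on a finger pad.
Only numpy, scipy, OpenCV 4.12 (cv2) and the standard library are available. Lean on these libraries where they do the work, as an engineer would, in place of code of your own. Each camera call takes 0.05 s, during which the arm holds its last target. There are 200 camera calls.

## Working session

There is one attempt and no reset: what is moved stays moved. The work goes in short steps, Python scripts to look and compute and a tool call to move; the robot and the scene stay as the last step left them, time stands still between calls to the robot, and variables do not carry over. Pictures are saved under pics/ and viewed, at most 10 in all, crops included, and the job is handed in when it is done.

Besides the shell and the picture viewer there is one more tool, called after ">>>" by a JSON object that holds its "method" and its "body". drive_tool: Moves the arm, as the interface text tells. Its arguments: {"type":"object","properties":{"increments":{"type":"array","items":{"type":"number"}}},"required":["increments"]}

```bash
mkdir -p pics; cat > h.py <<'E'
from workcell import *
import numpy as np, cv2
from scipy.spatial.transform import Rotation as R
def world(name,d,us,vs):
    m=camera_model(name);K=m["intrinsics"]
    us=np.asarray(us,float);vs=np.asarray(vs,float)
    z=d[vs.astype(int),us.astype(int)]
    p=np.stack([(us-K[0,2])/K[0,0]*z,(vs-K[1,2])/K[1,1]*z,z,np.ones_like(z)])
    return (np.linalg.inv(m["world_to_cam"])@p)[:3].T
def ray_at(name,u,v,h):
    m=camera_model(name);K=m["intrinsics"];T=np.linalg.inv(m["world_to_cam"])
    r=T[:3,:3]@np.linalg.inv(K)@[u,v,1];o=T[:3,3]
    return o+r*(h-o[2])/r[2]
E
python3 - <<'E'
from h import *
for n in ("scene","side"):
    p,d=camera(n); cv2.imwrite(f"pics/{n}0.png",p[:,:,::-1]); np.save(n+"_d.npy",d)
    for q in ("disc","peg_top","bar","stud_top","barrel_end","case","lens","dish"):
        for r in regions_of(n,q)[:3]:
            if r["conf"]<.3: continue
            v,u=np.nonzero(r["mask"]&(d>0))
            if len(u)==0: continue
            w=world(n,d,u,v); print(n,q,round(r["conf"],2),np.round(r["rect"]),np.round(np.median(w,0),3),"zmax",np.round(np.percentile(w[:,2],98),3))
E
```

```text
scene disc 0.83 [293. 186. 326. 211.] [ 0.514 -0.     0.095] zmax 0.13
scene disc 0.48 [344. 134. 355. 148.] [0.421 0.434 0.025] zmax 0.033
scene peg_top 0.8 [291. 188. 325. 209.] [0.514 0.    0.095] zmax 0.13
scene bar 0.9 [356. 242. 381. 290.] [ 0.759 -0.071  0.009] zmax 0.044
scene bar 0.77 [291. 319. 360. 354.] [ 0.758 -0.316  0.009] zmax 0.044
scene bar 0.49 [266. 215. 295. 252.] [ 0.53  -0.164  0.094] zmax 0.13
scene stud_top 0.85 [292. 319. 353. 355.] [ 0.76  -0.313  0.009] zmax 0.034
scene stud_top 0.74 [361. 245. 384. 288.] [ 0.759 -0.065  0.009] zmax 0.045
scene stud_top 0.47 [266. 214. 294. 252.] [ 0.531 -0.167  0.094] zmax 0.13
scene barrel_end 0.67 [230. 162. 360. 292.] [ 0.544 -0.102  0.079] zmax 0.099
scene case 0.92 [229. 163. 359. 292.] [ 0.544 -0.102  0.079] zmax 0.099
scene lens 0.59 [267. 213. 296. 255.] [ 0.531 -0.168  0.094] zmax 0.13
scene lens 0.56 [256. 214. 266. 227.] [ 0.456 -0.153  0.103] zmax 0.118
scene dish 0.76 [333. 174. 357. 188.] [0.561 0.136 0.093] zmax 0.097
side disc 0.66 [324. 196. 351. 221.] [0.508 0.011 0.094] zmax 0.128
side peg_top 0.7 [326. 197. 352. 226.] [0.505 0.009 0.094] zmax 0.124
side bar 0.68 [312. 152. 350. 166.] [ 0.758 -0.307  0.006] zmax 0.034
side bar 0.65 [278. 180. 303. 205.] [ 0.75  -0.053  0.008] zmax 0.037
side bar 0.5 [348. 166. 366. 198.] [ 0.528 -0.156  0.094] zmax 0.126
side stud_top 0.6 [311. 153. 349. 164.] [ 0.755 -0.308  0.007] zmax 0.027
side stud_top 0.48 [279. 176. 302. 205.] [ 0.751 -0.053  0.008] zmax 0.037
side barrel_end 0.65 [283. 168. 398. 277.] [0.484 0.032 0.078] zmax 0.099
side case 0.72 [283. 169. 394. 277.] [0.483 0.033 0.078] zmax 0.099
side lens 0.61 [376. 188. 380. 196.] [ 0.443 -0.139  0.097] zmax 0.119
side dish 0.62 [350. 167. 368. 199.] [ 0.528 -0.159  0.093] zmax 0.127
side dish 0.58 [293. 222. 310. 240.] [0.551 0.148 0.092] zmax 0.096
```

```bash
python3 - <<'E'
from h import *
a=cv2.imread("pics/scene0.png")[140:300,215:395];b=cv2.imread("pics/side0.png")[140:300,255:415]
cv2.imwrite("pics/c1.png",np.hstack([cv2.resize(a,(420,373),interpolation=2),cv2.resize(b,(373,373),interpolation=2)]))
m=camera_model("wrist");print(np.round(m["tool_from_camera"],3),m["intrinsics"])
for n in("scene","side"):print(np.round(np.linalg.inv(camera_model(n)["world_to_cam"]),2).tolist())
s=read_state();print({k:np.round(v,3) for k,v in s.items()})
# barrel top line
d=np.load("scene_d.npy");v,u=np.mgrid[140:300,215:395];w=world("scene",d,u.ravel(),v.ravel())
w=w[(abs(w[:,2]-.0985)<.004)];print(len(w));
c,(L,W),an=cv2.minAreaRect((w[:,:2]*1000).astype(np.float32));print(c,L,W,an)
E
```

```text
[[ 0.001 -0.958 -0.287  0.077]
 [ 1.     0.001 -0.001 -0.001]
 [ 0.001 -0.287  0.958 -0.092]
 [ 0.     0.     0.     1.   ]] [[352.48081135   0.         320.01854103]
 [  0.         352.48081135 199.36690141]
 [  0.           0.           1.        ]]
[[0.86, 0.33, -0.4, 1.07], [0.51, -0.55, 0.66, -0.83], [-0.0, -0.77, -0.64, 0.93], [0.0, 0.0, 0.0, 1.0]]
[[-0.82, -0.37, 0.44, -0.0], [-0.57, 0.53, -0.63, 0.82], [-0.0, -0.77, -0.64, 0.93], [0.0, 0.0, 0.0, 1.0]]
{'clock': np.float64(0.9), 'joint_pos': array([-1.407,  0.342,  1.524,  0.   ,  1.275, -0.146]), 'dq': array([ 0.   , -0.   , -0.002, -0.001,  0.001,  0.   ]), 'tau': array([ 1.0000e-03, -4.3112e+01, -2.4448e+01,  7.2000e-02,  4.8000e-02,
       -0.0000e+00]), 'eef_pos': array([ 0.16 , -0.5  ,  0.292]), 'tcp_rot': array([3.104, 0.485, 0.   ]), 'wrist_force': array([-0.279,  0.764, -0.327]), 'wrist_torque': array([ 0.005, -0.002,  0.006]), 'grasp_force': np.float64(0.0), 'finger_gap': np.float64(0.092)}
884
(514.0001220703125, -27.863571166992188) 393.5602111816406 115.67176818847656 85.3184814453125
```

View pics/c1.png

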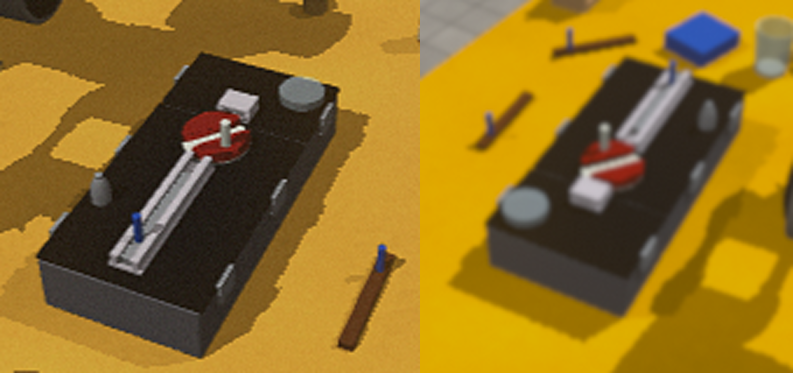

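The case's x axis points roughly along world +y. The disc is at crop-left (217,138), the stud at (137,228), the lens left of the barrel at (100,188) and the dish at (302,92). I'll move the wrist camera over the lock.

>>> {"method": "drive_tool", "body": {"increments": [40,40,20,0,0,6,0,75,80,40,0,0,12,0,110,120,60,0,0,18,0,145,165,60,0,0,24,0,180,210,60,0,0,30,0,215,255,60,0,0,36,0,250,300,60,0,0,42,0,285,345,60,0,0,48,0,320,390,60,0,0,54,0,355,430,60,0,0,60,0]}}

```text
clock: 1.73
eef_pos: [0.4219, -0.1846, 0.3512]
tcp_rot: [2.44, 1.977, 0.0]
wrist_force: [1.1, -0.5, 0.2]
finger_gap: 0.0297
grasp_force: 0.0
```

>>> {"method": "drive_tool", "body": {"increments": [5,10,0,0,0,5,0,5,10,0,0,0,5,0,5,10,0,0,0,5,0,5,10,0,0,0,5,0,5,10,0,0,0,5,0,5,10,0,0,0,5,0,5,10,0,0,0,5,0,5,10,0,0,0,5,0,5,10,0,0,0,5,0,5,10,0,0,0,5,0]}}

```text
clock: 2.57
eef_pos: [0.426, -0.1767, 0.3508]
tcp_rot: [2.358, 2.076, 0.0]
wrist_force: [-0.6, -0.2, 0.6]
finger_gap: 0.0005
grasp_force: 0.0
```

```bash
cat >> h.py <<'E'
def wrist():
    s=read_state();T=np.eye(4);T[:3,:3]=R.from_rotvec(s["tcp_rot"]).as_matrix();T[:3,3]=s["eef_pos"]
    m=camera_model("wrist");p,d=camera("wrist")
    return p,d,T@m["tool_from_camera"],m["intrinsics"]
def px(u,v,h,T,K):
    u=np.asarray(u,float);v=np.asarray(v,float)
    r=(T[:3,:3]@np.linalg.inv(K)@np.stack([u,v,np.ones_like(u)])).T
    return T[:3,3]+r*((h-T[2,3])/r[:,2])[:,None]
E
python3 - <<'E'
from h import *
p,d,T,K=wrist();cv2.imwrite("pics/w1.png",p[:,:,::-1]);np.savez("w1.npz",p=p,d=d,T=T,K=K)
print(read_state()["eef_pos"],R.from_rotvec(read_state()["tcp_rot"]).as_matrix()[:,0])
for q in ("disc","peg_top","bar","stud_top","lens","dish"):
    for r in regions_of("wrist",q)[:2]:
        print(q,round(r["conf"],2),np.round(r["rect"]))
E
```

```text
[ 0.42604991 -0.17666221  0.35078191] [ 1.26597740e-01  9.91954137e-01 -4.41060666e-05]
disc 0.65 [364.   0. 408.   8.]
peg_top 0.83 [361.   2. 409.   8.]
peg_top 0.43 [452. 276. 509. 357.]
bar 0.81 [401.  47. 447. 201.]
bar 0.74 [538. 178. 637. 279.]
stud_top 0.96 [398.  46. 445. 197.]
stud_top 0.85 [535. 179. 635. 279.]
lens 0.85 [326. 129. 352. 157.]
lens 0.5 [281.   0. 532. 237.]
```

View pics/w1.png

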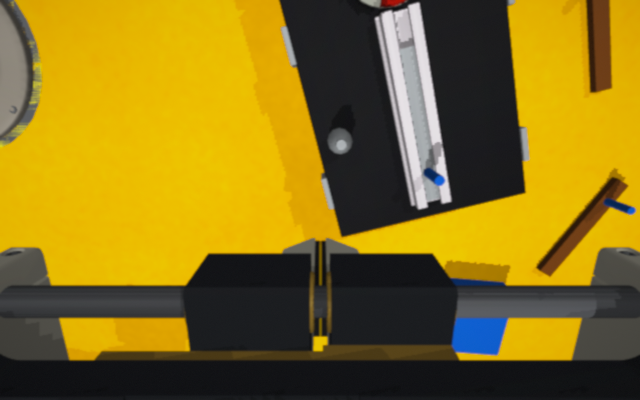

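The wrist picture shows the lens at (340,140), the blue stud top at (435,177) on the bar in the barrel, and the disc cut off at the top edge. I'll shift forward to see the disc.

>>> {"method": "drive_tool", "body": {"increments": [10,30,15,0,0,4,0,20,60,30,0,0,8,0,30,90,40,0,0,8,0,40,110,40,0,0,8,0,50,110,40,0,0,8,0,50,110,40,0,0,8,0,50,110,40,0,0,8,0,50,110,40,0,0,8,0,50,110,40,0,0,8,0,50,110,40,0,0,8,0]}}

```text
clock: 3.75
eef_pos: [0.4757, -0.0673, 0.3907]
tcp_rot: [-2.208, -2.234, 0.0]
wrist_force: [-1.0, -0.5, -0.1]
finger_gap: 0.0005
grasp_force: 0.0
```

```bash
python3 - <<'E'
from h import *
p,d,T,K=wrist();cv2.imwrite("pics/w2.png",p[:,:,::-1]);np.savez("w2.npz",p=p,d=d,T=T,K=K)
print(read_state()["eef_pos"],R.from_rotvec(read_state()["tcp_rot"]).as_matrix()[:,0])
for q in ("disc","peg_top","bar","stud_top","lens","dish"):
    for r in regions_of("wrist",q)[:2]:
        print(q,round(r["conf"],2),np.round(r["rect"]))
hsv=cv2.cvtColor(p,cv2.COLOR_RGB2HSV)
red=((hsv[...,0]<8)|(hsv[...,0]>172))&(hsv[...,1]>150)&(hsv[...,2]>80)
red=cv2.morphologyEx(red.astype(np.uint8),cv2.MORPH_OPEN,np.ones((3,3)))
v,u=np.nonzero(red);w=px(u,v,.097,T,K);c,r=cv2.minEnclosingCircle((w[:,:2]*1000).astype(np.float32));print("disc",len(u),c,r)
E
```

```text
[ 0.47577352 -0.06721302  0.39070547] [-1.17408919e-02  9.99931073e-01 -3.98116732e-05]
disc 0.61 [315.  50. 394. 136.]
disc 0.38 [353. 168. 377. 254.]
peg_top 0.93 [313.  51. 395. 134.]
bar 0.94 [517.  97. 554. 209.]
bar 0.79 [352. 169. 374. 252.]
stud_top 0.8 [353. 164. 373. 251.]
stud_top 0.71 [517.  94. 554. 207.]
lens 0.57 [286. 218. 309. 244.]
disc 3018 (507.4459228515625, 10.50570011138916) 42.47885513305664
```

View pics/w2.png

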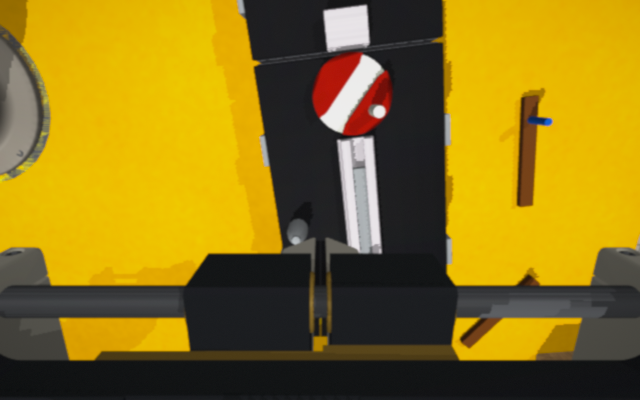

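Disc centre is about px (352,94), with its white slot running from lower left to upper right. The peg top is at (378,111), the barrel runs (355,140)-(375,250), and the lens is at (297,230). Computing geometry.

```bash
python3 - <<'E'
from h import *
def pts(f):
    z=np.load(f);p,d,T,K=z["p"],z["d"],z["T"],z["K"]
    v,u=np.nonzero(d>0);r=np.linalg.inv(K)@np.stack([u,v,np.ones(len(u))])*d[v,u]
    w=(T[:3,:3]@r).T+T[:3,3];return p,T,K,u,v,w
C=np.array([.5074,.0105])
for f in("w1.npz","w2.npz"):
    p,T,K,u,v,w=pts(f);hsv=cv2.cvtColor(p,cv2.COLOR_RGB2HSV)[v,u].astype(int)
    m=(abs(w[:,2]-.0985)<.004)&(hsv[:,2]>150)&(hsv[:,1]<60)&(w[:,1]<C[1]-.05)&(abs(w[:,0]-.52)<.06)
    q=(px(u[m],v[m],.0985,T,K)[:,:2]*1000).astype(np.float32);q0=q.mean(0)
    print(f,"barrel",m.sum(),cv2.minAreaRect(q),cv2.boxPoints(cv2.minAreaRect(q)).round().tolist())
    b=(hsv[:,0]>105)&(hsv[:,0]<130)&(hsv[:,1]>130)&(w[:,2]>.09)&(v<250)
    if b.sum()>3:
        i=b&(w[:,2]>.128);print("stud",b.sum(),i.sum(),w[b].max(0).round(4),w[i].mean(0).round(4),px(u[i],v[i],.132,T,K).mean(0).round(4))
    g=(w[:,2]>.129)&(w[:,2]<.137)&(np.hypot(*(w[:,:2]-C).T)<.045)
    if g.sum(): print("peg",g.sum(),px(u[g],v[g],.133,T,K).mean(0).round(4),w[g].mean(0).round(4))
    s=(hsv[:,1]<60)&(hsv[:,2]>150)&(abs(w[:,2]-.085)<.007)&(np.hypot(*(w[:,:2]-C).T)<.042)
    if s.sum()>200:
        x=w[s][:,:2]; print("slot",s.sum(),x.mean(0),np.median(w[s][:,2]),np.degrees(np.arctan2(*np.linalg.svd(x-x.mean(0),full_matrices=False)[2][0][::-1])))
    l=(w[:,2]>.112)&(w[:,2]<.124)&(w[:,0]<.48)&(v<246)&(w[:,1]<-.05)
    if l.sum():print("lens",l.sum(),w[l].mean(0).round(3))
    k=(abs(w[:,2]-.0995)<.004)&(w[:,1]>C[1]+.043)&(hsv[:,1]<60)&(hsv[:,2]>150)&(abs(w[:,0]-.5)<.05)
    if k.sum()>30: print("keeper",k.sum(),cv2.minAreaRect((w[k][:,:2]*1000).astype(np.float32)))
E
```

```text
w1.npz barrel 4158 ((525.4295043945312, -129.71286010742188), (34.56293869018555, 185.48899841308594), 7.451991558074951) [[496.0, -40.0], [520.0, -224.0], [555.0, -219.0], [531.0, -36.0]]
stud 182 80 [ 0.5367 -0.1823  0.1327] [ 0.5324 -0.1869  0.1309] [ 0.532  -0.1866  0.132 ]
lens 183 [ 0.449 -0.145  0.116]
w2.npz barrel 1900 ((522.8186645507812, -103.92777252197266), (34.038448333740234, 133.85585021972656), 7.4048333168029785) [[497.0, -40.0], [515.0, -172.0], [548.0, -168.0], [531.0, -35.0]]
peg 121 [ 0.5309 -0.0045  0.133 ] [ 0.5311 -0.0045  0.132 ]
slot 1674 [0.50808574 0.01141321] 0.0827731502100594 -123.14489381370207
lens 109 [ 0.449 -0.144  0.117]
keeper 1609 ((499.632080078125, 74.9134292602539), (41.88867950439453, 35.26921844482422), 7.60711145401001)
```

Everything agrees with the given sizes. Case yaw is 97.45° and the disc turn is about 2.44 rad, so it needs about +40° to reach pi. The peg goes from case (-18,-21) to (0,-28), and the stud is at x = -199. I'll descend behind the peg.

>>> {"method": "drive_tool", "body": {"increments": [20,10,-25,0,0,3.4,0,40,20,-55,0,0,6.8,0,60,30,-85,0,0,6.8,0,64,31.5,-115,0,0,6.8,0,64,31.5,-145,0,0,6.8,0,64,31.5,-170,0,0,6.8,0,64,31.5,-190,0,0,6.8,0,64,31.5,-205,0,0,6.8,0,64,31.5,-214.5,0,0,6.8,0,64,31.5,-214.5,0,0,6.8,0]}}

```text
clock: 4.93
eef_pos: [0.5393, -0.0349, 0.1744]
tcp_rot: [-2.068, -2.361, 0.003]
wrist_force: [-0.3, 0.8, 0.6]
finger_gap: 0.0003
grasp_force: 0.0
```

>>> {"method": "drive_tool", "body": {"increments": [-0.5,4,0,0,0,0,0,-1,8,0,0,0,0,0,-1.5,11,0,0,0,0,0,-1.8,13.5,0,0,0,0,0,-2,16,0,0,0,0,0,-2.3,18,0,0,0,0,0,-2.6,20,0,0,0,0,0,-2.9,22,0,0,0,0,0,-3.1,24,0,0,0,0,0,-3.1,24,0,0,0,0,0]}}

```text
clock: 5.77
eef_pos: [0.5379, -0.0113, 0.1773]
tcp_rot: [2.068, 2.361, 0.002]
wrist_force: [0.1, -2.5, 2.1]
finger_gap: 0.0004
grasp_force: 1.3
```

>>> {"method": "drive_tool", "body": {"increments": [-0.3,2,0,0,0,0,0,-0.5,4,0,0,0,0,0,-0.8,6,0,0,0,0,0,-1,7.5,0,0,0,0,0,-1.2,9,0,0,0,0,0,-1.3,9.7,0,0,0,0,0,-1.3,9.7,0,0,0,0,0,-1.3,9.7,0,0,0,0,0,-1.3,9.7,0,0,0,0,0,-1.3,9.7,0,0,0,0,0]}}

```text
clock: 6.6
eef_pos: [0.5354, -0.0013, 0.1763]
tcp_rot: [-2.07, -2.363, 0.001]
wrist_force: [0.6, -1.3, 1.5]
finger_gap: 0.0007
grasp_force: 1.0
```

>>> {"method": "drive_tool", "body": {"increments": [1.3,-10,0,0,0,0,0,2.6,-20,0,0,0,0,0,2.6,-24,25,0,0,0,0,2,-30,55,0,0,0,0,-5,-40,85,0,0,0,0,-10,-50,110,0,0,0,0,-20,-60,140,0,0,0,0,-30,-66,170,0,0,0,0,-35,-66,190,0,0,0,0,-35,-66,190,0,0,0,0]}}

```text
clock: 7.43
eef_pos: [0.5007, -0.0687, 0.3708]
tcp_rot: [2.068, 2.357, 0.005]
wrist_force: [-0.2, -0.3, 0.2]
finger_gap: 0.0003
grasp_force: 0.0
```

```bash
python3 - <<'E'
from h import *
p,d,T,K=wrist();cv2.imwrite("pics/w3.png",p[:,:,::-1])
v,u=np.nonzero(d>0);w=(T[:3,:3]@(np.linalg.inv(K)@np.stack([u,v,np.ones(len(u))])*d[v,u])).T+T[:3,3]
hsv=cv2.cvtColor(p,cv2.COLOR_RGB2HSV)[v,u].astype(int);C=np.array([.5074,.0105])
red=((hsv[:,0]<8)|(hsv[:,0]>172))&(hsv[:,1]>150)&(hsv[:,2]>80)&(np.hypot(*(w[:,:2]-C).T)<.06)
print("disc",cv2.minEnclosingCircle((px(u[red],v[red],.097,T,K)[:,:2]*1000).astype(np.float32)))
g=(w[:,2]>.129)&(w[:,2]<.137)&(np.hypot(*(w[:,:2]-C).T)<.045);q=px(u[g],v[g],.133,T,K).mean(0)[:2]-C
print("peg",g.sum(),q,"theta",np.degrees(np.arctan2(q[1],q[0]))-90-97.45)
s=(hsv[:,1]<60)&(hsv[:,2]>120)&(abs(w[:,2]-.083)<.005)&(np.hypot(*(w[:,:2]-C).T)<.04)
x=w[s][:,:2];a=np.linalg.svd(x-x.mean(0),full_matrices=False)[2][0];print("slot",s.sum(),np.degrees(np.arctan2(a[1],a[0]))%180-97.45)
E
```

```text
disc ((507.7008361816406, 10.645252227783203), 42.431697845458984)
peg 142 [0.02772078 0.00588933] theta -175.45574246168712
slot 1828 4.074055276475235
```

View pics/w3.png

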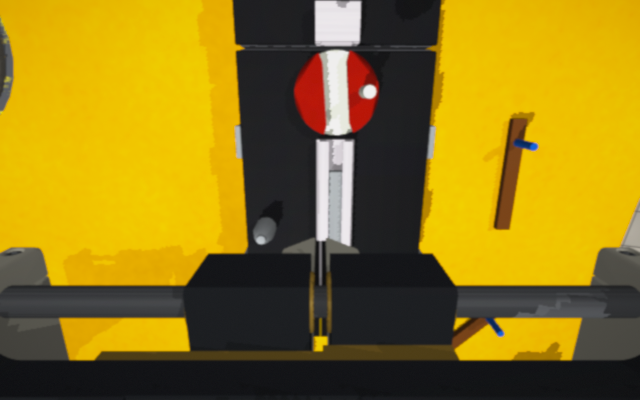

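The slot is within about 4° of the bar line (limit 8.6°), the peg top is at px (370,92), and the lens has not moved. The flared mouths will centre the rest. Next I go behind the stud.

>>> {"method": "drive_tool", "body": {"increments": [9,-37,0,0,0,0,0,18,-74,-10,0,0,0,0,27,-110,-30,0,0,0,0,35.5,-146,-60,0,0,0,0,35.5,-146,-95,0,0,0,0,35.5,-146,-130,0,0,0,0,35.5,-146,-160,0,0,0,0,35.5,-146,-182,0,0,0,0,35.5,-146,-195,0,0,0,0,35.5,-146,-195,0,0,0,0]}}

```text
clock: 8.32
eef_pos: [0.5338, -0.2125, 0.166]
tcp_rot: [-2.064, -2.355, 0.003]
wrist_force: [-1.5, -0.2, 0.6]
finger_gap: 0.0007
grasp_force: 0.0
```

>>> {"method": "drive_tool", "body": {"increments": [0,0,6,0,0,0,0,-0.5,4,6,0,0,0,0,-1,7,6,0,0,0,0,-1.3,10,6,0,0,0,0,-1.7,13,6,0,0,0,0,-2.2,17,6,0,0,0,0,-2.9,22,6,0,0,0,0,-3.5,27,6,0,0,0,0,-4.2,32,6,0,0,0,0,-4.9,37,6,0,0,0,0]}}

```text
clock: 9.15
eef_pos: [0.5315, -0.176, 0.1776]
tcp_rot: [2.069, 2.362, 0.0]
wrist_force: [0.9, -4.0, 3.4]
finger_gap: 0.0005
grasp_force: 2.1
```

>>> {"method": "drive_tool", "body": {"increments": [-0.7,5,0,0,0,0,0,-1.3,10,0,0,0,0,0,-2,15,0,0,0,0,0,-2.6,20,0,0,0,0,0,-3.3,25,0,0,0,0,0,-3.9,30,0,0,0,0,0,-4.6,35,0,0,0,0,0,-5.2,40,0,0,0,0,0,-5.9,45,0,0,0,0,0,-6.6,50,0,0,0,0,0]}}

```text
clock: 9.98
eef_pos: [0.5248, -0.1259, 0.1774]
tcp_rot: [2.07, 2.362, 0.0]
wrist_force: [2.2, -5.6, 3.7]
finger_gap: 0.0004
grasp_force: 2.8
```

>>> {"method": "drive_tool", "body": {"increments": [-0.7,5,0,0,0,0,0,-1.3,10,0,0,0,0,0,-2,15,0,0,0,0,0,-2.6,20,0,0,0,0,0,-3.3,25,0,0,0,0,0,-3.9,30,0,0,0,0,0,-4.6,35,0,0,0,0,0,-5.2,39,0,0,0,0,0,-5.5,42,0,0,0,0,0,-5.9,45,0,0,0,0,0]}}

```text
clock: 10.82
eef_pos: [0.5189, -0.081, 0.1774]
tcp_rot: [2.07, 2.363, 0.0]
wrist_force: [1.3, -4.8, 4.6]
finger_gap: 0.0003
grasp_force: 3.0
```

>>> {"method": "drive_tool", "body": {"increments": [-0.4,3,0,0,0,0,0,-0.8,6,0,0,0,0,0,-1.2,9,0,0,0,0,0,-1.4,11,0,0,0,0,0,-1.7,13,0,0,0,0,0,-2,15,0,0,0,0,0,-2.2,16.5,0,0,0,0,0,-2.4,18,0,0,0,0,0,-2.4,18,0,0,0,0,0,-2.4,18,0,0,0,0,0]}}

```text
clock: 11.65
eef_pos: [0.5164, -0.0631, 0.1772]
tcp_rot: [-2.07, -2.363, -0.0]
wrist_force: [2.0, -3.7, 4.6]
finger_gap: 0.0002
grasp_force: 2.4
```

>>> {"method": "drive_tool", "body": {"increments": [-0.1,1,0,0,0,0,0,-0.3,2,0,0,0,0,0,-0.4,3,0,0,0,0,0,-0.5,3.5,0,0,0,0,0,-0.5,4,0,0,0,0,0,-0.6,4.5,0,0,0,0,0,-0.6,4.5,0,0,0,0,0,-0.6,4.5,0,0,0,0,0,-0.6,4.5,0,0,0,0,0,-0.6,4.5,0,0,0,0,0]}}

```text
clock: 12.48
eef_pos: [0.5158, -0.0589, 0.1772]
tcp_rot: [2.07, 2.363, 0.0]
wrist_force: [2.4, -4.3, 2.9]
finger_gap: 0.0004
grasp_force: 2.9
```

>>> {"method": "drive_tool", "body": {"increments": [-0.1,0.5,0,0,0,0,0,-0.1,1,0,0,0,0,0,-0.2,1.5,0,0,0,0,0,-0.2,1.5,0,0,0,0,0,-0.2,1.5,0,0,0,0,0,-0.2,1.5,0,0,0,0,0,-0.2,1.5,0,0,0,0,0,-0.2,1.5,0,0,0,0,0,-0.2,1.5,0,0,0,0,0,-0.2,1.5,0,0,0,0,0]}}

```text
clock: 13.32
eef_pos: [0.5156, -0.0573, 0.1773]
tcp_rot: [2.07, 2.363, 0.0]
wrist_force: [2.5, -3.4, 3.5]
finger_gap: 0.0005
grasp_force: 2.8
```

>>> {"method": "drive_tool", "body": {"increments": [-0.1,0.5,0,0,0,0,0,-0.1,1,0,0,0,0,0,-0.2,1.5,0,0,0,0,0,-0.2,1.5,0,0,0,0,0,-0.2,1.5,0,0,0,0,0,-0.2,1.5,0,0,0,0,0,-0.2,1.5,0,0,0,0,0,-0.2,1.5,0,0,0,0,0,-0.2,1.5,0,0,0,0,0,-0.2,1.5,0,0,0,0,0]}}

```text
clock: 14.15
eef_pos: [0.5154, -0.056, 0.1772]
tcp_rot: [2.07, 2.363, -0.0]
wrist_force: [1.8, -4.9, 3.5]
finger_gap: 0.0005
grasp_force: 3.2
```

>>> {"method": "drive_tool", "body": {"increments": [-0.1,0.5,0,0,0,0,0,-0.1,1,0,0,0,0,0,-0.1,1,0,0,0,0,0,-0.1,1,0,0,0,0,0,-0.1,1,0,0,0,0,0,-0.1,1,0,0,0,0,0,-0.1,1,0,0,0,0,0,-0.1,1,0,0,0,0,0,-0.1,1,0,0,0,0,0,-0.1,1,0,0,0,0,0]}}

```text
clock: 14.98
eef_pos: [0.5154, -0.0557, 0.1773]
tcp_rot: [2.069, 2.362, -0.002]
wrist_force: [2.2, -8.7, 3.0]
finger_gap: 0.0005
grasp_force: 4.7
```

The force rose and motion stalled, so the bar is at the stop. I'll back off, lift and verify.

>>> {"method": "drive_tool", "body": {"increments": [1.3,-10,0,0,0,0,0,2.6,-20,0,0,0,0,0,2.6,-24,25,0,0,0,0,2,-26,55,0,0,0,0,0,-30,85,0,0,0,0,0,-30,115,0,0,0,0,0,-30,145,0,0,0,0,0,-30,170,0,0,0,0,0,-30,190,0,0,0,0,0,-30,190,0,0,0,0]}}

```text
clock: 15.82
eef_pos: [0.5158, -0.0852, 0.3709]
tcp_rot: [2.067, 2.36, 0.005]
wrist_force: [-0.3, 0.4, -0.4]
finger_gap: 0.0003
grasp_force: 0.0
```

```bash
python3 - <<'E'
from h import *
p,d,T,K=wrist();cv2.imwrite("pics/w4.png",p[:,:,::-1])
v,u=np.nonzero(d>0);w=(T[:3,:3]@(np.linalg.inv(K)@np.stack([u,v,np.ones(len(u))])*d[v,u])).T+T[:3,3]
hsv=cv2.cvtColor(p,cv2.COLOR_RGB2HSV)[v,u].astype(int);C=np.array([.5074,.0105]);X=np.array([-.13,.9915])
g=(w[:,2]>.129)&(w[:,2]<.137)&(np.hypot(*(w[:,:2]-C).T)<.045);q=px(u[g],v[g],.133,T,K).mean(0)[:2]-C
print("theta",np.degrees(np.arctan2(q[1],q[0]))-90-97.45)
b=(hsv[:,0]>105)&(hsv[:,0]<130)&(hsv[:,1]>130)&(w[:,2]>.128)&(w[:,2]<.137)&(v<250)
s=px(u[b],v[b],.132,T,K).mean(0)[:2];print("stud",b.sum(),s,"bar x",(s-C)@X+.045)
l=(w[:,2]>.112)&(w[:,2]<.124)&(w[:,0]<.48)&(v<246)&(w[:,1]<-.05);print("lens",l.sum(),w[l].mean(0).round(3))
E
```

```text
theta -175.99303094185734
stud 78 [ 0.51337691 -0.04024864] bar x -0.006094274797300944
lens 133 [ 0.45  -0.144  0.116]
```

View pics/w4.png

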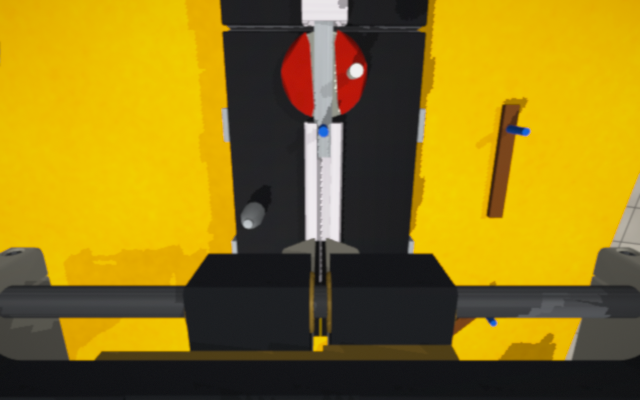

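The bar runs through the slot into the keeper (stud at px (323,131), bar x about -6 mm), the slot is within 4°, and the lens hasn't moved.

```bash
python3 -c "
from workcell import *
print(close_job())"
```

```text
the job is handed in; nothing more can be done
None
```

The case is locked and handed in: the bar is home in the keeper (measured x about -6 mm, target -7 mm), the slot is within about 4° (0.07 rad) of the bar's line, and the lens has not moved; I did not re-measure the other bystanders, and no verdict came back.

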